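Clear the V-block and hold the pastry roller pressed in it

ROBOT

A 6-joint arm with a two-finger parallel gripper is mounted at the origin on a cart in front of the work surface, level with it; the furniture and walls round the work are solid. World frame = base frame: x ahead of the robot, y to its left, z up, the work surface at z = 0. Lengths are in m, angles in rad, forces in N, time in s.
With the tool pointing down it reaches from about 0.25 to 0.775 m from the base axis. Payload 4 kg.
Tool frame: the origin (TCP) lies between the finger pads; the fingertips stand 14 mm ahead of it and the grasp point (between the pads) lies 5 mm behind it; z points along the fingers, y is the line along which they close (so a half turn about z gives the same grasp; the last joint's range is limited). The gripper opens to 94 mm and grips with 3 to 60 N. Pads are 16 mm wide; open, the fingers measure 119 mm over their backs; the gripper's body (75 mm by 177 mm) begins 78 mm behind the grasp point.
Start: joints at [1.238, 0.087, 1.371, -0, 1.684, -0.103], TCP at [0.125, 0.536, 0.22] pointing down, gripper open.
Joint ranges: [-3.1, 3.1], [-0.76, 2.03], [0.27, 2.55], [-1.08, 4.22], [0.17, 2.65], [-2.57, 2.57]. Speed limits (rad/s): [2.79, 2.79, 3.14, 3.14, 3.14, 3.14].

INTERFACE

Orientations are given as [roll, pitch, yaw] about the fixed x, y, z axes, in that order (R = Rz(yaw) Ry(pitch) Rx(roll)).
In Python, from bench import robot, snapshot gives the robot as it stands.
- The arm moves only by the tool carry_out, never from a script. Its argument "motion" is text: rows parted by semicolons, each of 4 numbers parted by spaces: the shift along the tool's x, y, z each as a share of 0.15 m, from -1 to 1, then the turn about the tool's z as a share of 180 degrees, from -1 to 1. A call has exactly 8 rows; each row is the pose to reach, as a shift and turn from the pose commanded when the call began, along the tool's axes at that moment, turning the shorter way round; what a row does not reach only later rows make up. A row lasts 1/10 s, in which the tool goes at most 50 mm and 8.59 degrees, less where a joint would pass 70% of its speed; a pose out of reach is approached as far as the arm can. A call with a number of a shift or a turn outside -1 to 1 is refused whole. A call with a gripper value outside its range is refused whole. "grip" is the opening, from -1 (shut) to 1 (fully open), set as the call begins (left out, the last holds). The fingers move at their own pace and stop on an object; the grip force is fixed at half the most. Time passes only in rows, so rows that repeat a pose let the fingers close, or fill a call up. It gives the time, the measured TCP pose, the force, the opening and the grip force at its end, in the units of the state.
- robot.get_obs(): the state, without advancing time (a new reading comes with each control period).
- snapshot(name): name is "side" or "top" or "wrist"; returns a dict with "image" (384x512x3 uint8, red, green, blue), "fx", "fy", "cx", "cy" (pixels), "pose" (4x4, takes a point from camera to world coordinates); the wrist camera has in their place "hand_eye" (4x4, takes a point from camera to tool coordinates, whose origin is the TCP and whose axes are the flange's). Camera axes: x right, y up, looking along -z (the intrinsics and any distortion apply to the point x, -y, -z); pixel columns grow to the right and rows downward; lengths in m; the calibration is good to about 2 mm. A picture is of the moment at which its call begins: read the wrist's pose just before it. There is no depth.
- robot.close_job(): hands the job in; it is judged then, once.
The state is a dict: "time": time; "joint_positions": joint angles; "qvel": joint speeds; "joint_torque": joint torques, N m; "tool_pos": TCP position; "ee_rot": TCP orientation; "wrist_force": force on the tool from outside, world axes, zero at the start; "wrist_torque": the same for the moment, N m; "width": finger opening in m; "finger_force": force on a finger pad.
Only numpy, scipy, OpenCV 4.12 (cv2) and the standard library are available. Lean on these libraries where they do the work, as an engineer would, in place of code of your own. Each camera call takes 0.05 s, during which the arm holds its last target. There are 200 camera calls.

TASK

I am about to glue the end caps of the pastry roller and need it clamped by your hand. Take the wooden scraper block and, without touching the bits with the fingers, push both bits of nutshell along the V-groove and out of one of its open ends, then stand or lay the scraper on the worktop away from the V-block. Then pick up the steel roller, lay its barrel in the groove with both end caps clear of the block's ends, press it straight down firmly (about 20 N) so that it bears on both sloping sides, and finish while still holding it pressed there; leave the other things on the worktop where they are.

Things in the scene. Friction and masses are not known exactly. Their poses are not given: they have to be found in the camera images.
- v_block: Fixed light-wood V-block, 76 (x) x 80 (y) x 33 mm (z). Origin at the centre of its underside, z up. Its groove runs along its own y, open at both ends: flat floor 19 mm wide at 20 mm height; two sides slope up from it at 45 degrees to flat rims at 33 mm height, where the groove is 45 mm wide.
- flank_near: The smooth sloping side and rim of the V-block on its own -x side (fixed to it, same origin and axes as the V-block).
- flank_far: The smooth sloping side and rim of the V-block on its own +x side (fixed to it, same origin and axes as the V-block).
- seat (a point): Point 50.1 mm above the V-block's underside, on its centre line: where the roller's centre lies when the barrel rests on both sloping sides. Axes as the V-block's. The rims then lie 17 mm below the roller's axis, so fingers that straddle the barrel must not reach more than about 15 mm below its axis.
- roller_mid (a point): Centre of the loose pastry roller, about 0.35 kg. Its axis is its own y, level; both ends are alike. Steel barrel, diameter 56 mm, length 100 mm, between two eight-sided wooden end caps, each 12 mm thick, 64 mm across flats, which keep it from rolling. It starts lying on the caps, axis 32 mm above the worktop. Grip the barrel across its diameter at the middle.
- scraper_mid (a point): Centre of the loose wooden scraper block, about 0.1 kg, standing on its foot, 30 mm above its underside, z up. 60 mm high, 40 mm long (its y), 30 mm wide (its x). The lowest 16 mm are the foot: 35 mm wide above, tapering to 15 mm at the underside. It fits the groove with its y along the groove, either way round, underside 1 to 2 mm above the groove floor.
- shell_0_mid (a point): Centre of a loose dark bit of nutshell, a dome 15 mm across and 9 mm high, lying on the groove floor. This point is 4.5 mm above its underside.
- shell_1_mid (a point): Centre of the second bit of nutshell, same size, also on the groove floor.
- mug: Blue mug, bystander, 86 x 120 x 97 mm, origin under its centre.
- tomato: Tomato, bystander, 69 mm across, origin under its centre.
- salt_pot: Salt shaker, bystander, 44 mm across, 90 mm high, origin under its centre.
- timer: Red and white egg timer, bystander, 69 mm across, 60 mm high, origin under its centre.
- small_spoon: Teaspoon lying flat, bystander, 130 mm long, origin under its centre.
- lemon: Lemon, bystander, 72 x 57 x 58 mm, origin under its centre.

How it is judged:
By the outcome, as a careful person would: the job done as asked, in the order asked, and still so for the second after the job is handed in, while the arm keeps its last pose, push and grip.
It also fails if it takes over 61 s, if anything falls off the work surface, if the arm or the gripper's body presses on something with over 40 N, if the wrist force passes 120 N, or if a joint passes its speed limit or range.

## Working session

There is one attempt and no reset: what is moved stays moved. The work goes in short steps, Python scripts to look and compute and a tool call to move; the robot and the scene stay as the last step left them, time stands still between calls to the robot, and variables do not carry over. Pictures are saved under pics/ and viewed, at most 13 in all, crops included, and the job is handed in when it is done.

Besides the shell and the picture viewer there is one more tool, called after "Emit:" as name(argument=value, ...) on one line, values as JSON. carry_out: Moves the arm, as the interface text tells. Shift numbers are shares of 0.15 m and turn numbers shares of 180 degrees, none past 1 either way. Its arguments: {"type":"object","properties":{"motion":{"type":"string"},"grip":{"type":"number"}},"required":["motion"]}

```bash
ls; mkdir -p pics; cat > h.py <<'E'
from bench import robot, snapshot
import numpy as np, cv2
from scipy.spatial.transform import Rotation as R
def T_tool():
    o=robot.get_obs(); T=np.eye(4); T[:3,3]=o['tool_pos']; T[:3,:3]=R.from_euler('xyz',o['ee_rot']).as_matrix(); return T
def snap(n):
    T=T_tool() if n=='wrist' else None
    s=snapshot(n)
    s['P']=T@np.array(s['hand_eye']) if T is not None else np.array(s['pose'])
    return s
def ray(s,u,v):
    k=s.get('dist',None)
    d=np.array([(u-s['cx'])/s['fx'],-(v-s['cy'])/s['fy'],-1.]); return s['P'][:3,3],s['P'][:3,:3]@d
def onz(s,u,v,z):
    c,d=ray(s,u,v); return c+d*(z-c[2])/d[2]
def proj(s,p):
    q=s['P'][:3,:3].T@(np.array(p)-s['P'][:3,3]); return s['cx']-s['fx']*q[0]/q[2], s['cy']+s['fy']*q[1]/q[2]
def save(s,f): cv2.imwrite(f,cv2.cvtColor(s['image'],cv2.COLOR_RGB2BGR))
E
python3 - <<'E'
from h import *
import pickle
for n in ['top','side']:
    s=snap(n); save(s,f'pics/{n}0.png'); pickle.dump(s,open(n+'.pkl','wb')); print({k:v for k,v in s.items() if k!='image'})
print(robot.get_obs())
E
```

```text
pics
{'fx': 434.96895568209544, 'fy': 434.96895568209544, 'cx': 253.5998633229634, 'cy': 182.14206670569317, 'pose': array([[ 0.08791756,  0.96776951, -0.23599297,  0.33369387],
       [-0.99611542,  0.08659279, -0.01599272, -0.08955766],
       [ 0.00495802,  0.23648227,  0.97162315,  0.9829638 ],
       [ 0.        ,  0.        ,  0.        ,  1.        ]]), 'P': array([[ 0.08791756,  0.96776951, -0.23599297,  0.33369387],
       [-0.99611542,  0.08659279, -0.01599272, -0.08955766],
       [ 0.00495802,  0.23648227,  0.97162315,  0.9829638 ],
       [ 0.        ,  0.        ,  0.        ,  1.        ]])}
{'fx': 496.68238624658477, 'fy': 496.68238624658477, 'cx': 256.1559923762876, 'cy': 193.49748418522807, 'pose': array([[ 0.90818414,  0.20548764, -0.36465929,  0.05859475],
       [-0.41829042,  0.47743923, -0.7727127 , -1.08442629],
       [ 0.01531975,  0.8542989 ,  0.51955624,  0.74730679],
       [ 0.        ,  0.        ,  0.        ,  1.        ]]), 'P': array([[ 0.90818414,  0.20548764, -0.36465929,  0.05859475],
       [-0.41829042,  0.47743923, -0.7727127 , -1.08442629],
       [ 0.01531975,  0.8542989 ,  0.51955624,  0.74730679],
       [ 0.        ,  0.        ,  0.        ,  1.        ]])}
{'time': 0.1, 'joint_positions': array([ 1.23791732e+00,  8.79395828e-02,  1.37207971e+00, -1.23046446e-05,
        1.68357667e+00, -1.03102162e-01]), 'qvel': array([-0.00026497, -0.00153145, -0.0026639 ,  0.00198615, -0.00029348,
        0.00051917]), 'joint_torque': array([ 2.16914574e-03, -3.41253233e+01, -3.03302300e+01,  7.21698208e-02,
        3.04112595e-02, -1.10216604e-04]), 'tool_pos': array([0.12513018, 0.53511521, 0.21840109]), 'ee_rot': array([-3.13959872e+00, -1.94015275e-04,  2.91181424e+00]), 'wrist_force': array([-0.1310816 ,  0.05964954,  0.17247484]), 'wrist_torque': array([ 0.04303258,  0.0402634 , -0.00403877]), 'finger_force': 0.0, 'width': 0.09398052524128107}
```

View pics/top0.png

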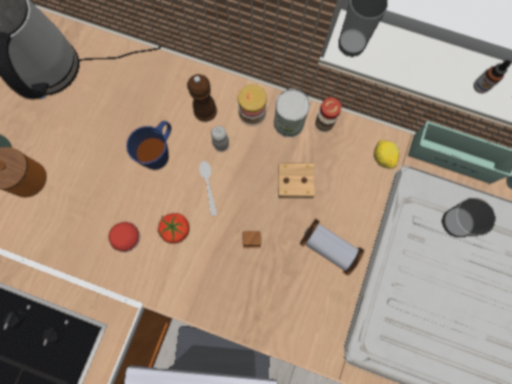

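View pics/side0.png

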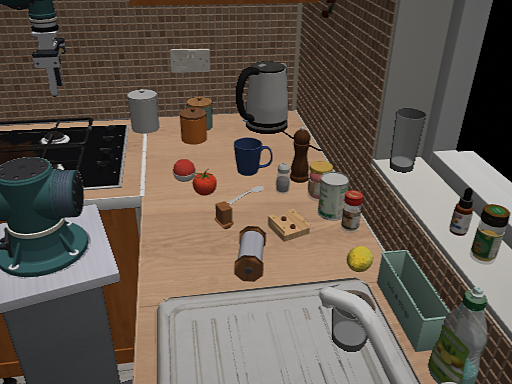

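The top view shows the V-block near (296,181), with the shells at about (286,180) and (304,180). The scraper top is at (252,239) and the roller at (332,247).

```bash
python3 - <<'E'
from h import *
import pickle
s=pickle.load(open('top.pkl','rb'))
for n,u,v,z in [('vb',296,181,.033),('s0',286,180,.025),('s1',304,180,.025),('scr',252,239,.06),('rol',332,247,.06),('mug',150,148,.09),('tom',173,228,.03),('spoon',207,187,0),('salt',220,138,.09),('lemon',387,153,.03),('timer',124,236,.05)]: print(n,onz(s,u,v,z).round(3))
im=cv2.cvtColor(s['image'],cv2.COLOR_RGB2BGR)
cv2.imwrite('pics/topc.png',cv2.resize(im[150:290,225:375],None,fx=4,fy=4,interpolation=cv2.INTER_CUBIC))
E
```

```text
vb [ 0.576 -0.169  0.033]
s0 [ 0.578 -0.147  0.025]
s1 [ 0.582 -0.187  0.025]
scr [ 0.434 -0.082  0.06 ]
rol [ 0.432 -0.251  0.06 ]
mug [0.606 0.154 0.09 ]
tom [0.446 0.093 0.03 ]
spoon [0.551 0.033 0.   ]
salt [0.642 0.006 0.09 ]
lemon [ 0.661 -0.373  0.03 ]
timer [0.417 0.192 0.05 ]
```

View pics/topc.png

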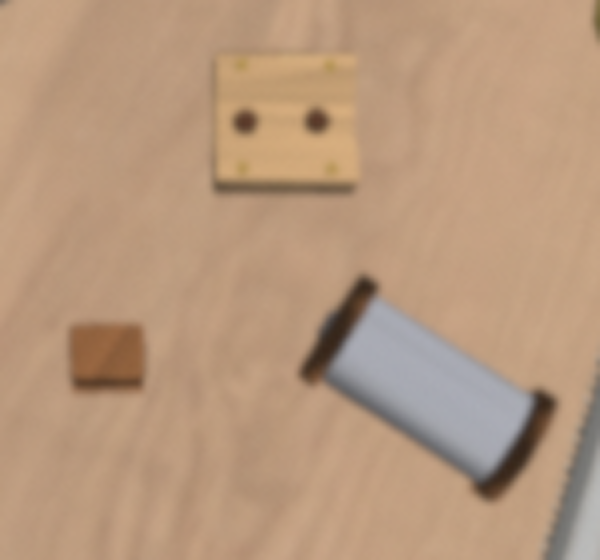

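The crop shows the groove running horizontally, with V-block top corners at about (217,55) and (355,183) and shells at (245,121) and (316,121). The scraper is aligned with the groove and the roller is at about 30° to it.

```bash
python3 - <<'E'
from h import *
import pickle
s=pickle.load(open('top.pkl','rb'))
f=lambda u,v,z:onz(s,225+(u+.5)/4-.5,150+(v+.5)/4-.5,z).round(4)
print('vb');V=[f(*p,.033) for p in [(217,55),(356,55),(355,183),(214,182)]];print(V,np.mean(V,0))
print('shell',f(245,121,.025),f(316,121,.025))
S=[f(*p,.06) for p in [(71,326),(142,325),(144,380),(73,380)]];print('scr',S,np.mean(S,0))
print('roller barrel edges, top line', f(375,295,.032),f(537,398,.032), f(326,375,.032),f(480,480,.032))
E
```

```text
vb
[array([ 0.6133, -0.1273,  0.033 ]), array([ 0.6203, -0.206 ,  0.033 ]), array([ 0.546 , -0.2095,  0.033 ]), array([ 0.5396, -0.1311,  0.033 ])] [ 0.5798   -0.168475  0.033   ]
shell [ 0.5782 -0.1463  0.025 ] [ 0.5818 -0.1865  0.025 ]
scr [array([ 0.449, -0.06 ,  0.06 ]), array([ 0.4529, -0.0976,  0.06  ]), array([ 0.424 , -0.1011,  0.06  ]), array([ 0.4207, -0.0638,  0.06  ])] [ 0.43665  -0.080625  0.06    ]
roller barrel edges, top line [ 0.4843 -0.2241  0.032 ] [ 0.4359 -0.3148  0.032 ] [ 0.4382 -0.1999  0.032 ] [ 0.3895 -0.2856  0.032 ]
```

Emit:
carry_out(motion="0.3 -0.33 0 0; 0.6 -0.66 0 0.04; 0.9 -1 0 0.09; 0.9 -1 0 0.13; 0.9 -1 0 0.18; 0.9 -1 0 0.22; 0.9 -1 0 0.22; 0.9 -1 0 0.22", grip=1)

```text
time: 0.9
tool_pos: [-0.0403, 0.4201, 0.2192]
ee_rot: [-3.141, 0.001, 2.223]
wrist_force: [0.2, 0.4, -0.1]
width: 0.0938
finger_force: 0.0
```

Emit:
carry_out(motion="-0.2 0.2 0 0; -0.4 0.4 0 0; -0.6 0.6 0 0; -0.8 0.8 0 0; -1 1 0 0; -1 1 0 0; -1 1 0 0; -1 1 0 0")

```text
time: 1.7
tool_pos: [0.1693, 0.3917, 0.2193]
ee_rot: [-3.141, -0.0, 2.222]
wrist_force: [0.3, -0.9, -0.7]
width: 0.0943
finger_force: 0.0
```

Emit:
carry_out(motion="-0.2 0.12 0 0; -0.4 0.24 0 0; -0.6 0.36 0 0; -0.8 0.48 0 0; -1 0.6 0 0; -1 0.6 0 0; -1 0.6 0 0; -1 0.6 0 0")

```text
time: 2.5
tool_pos: [0.3308, 0.3275, 0.2196]
ee_rot: [-3.142, -0.001, 2.223]
wrist_force: [-0.1, -0.6, -0.1]
width: 0.0941
finger_force: 0.0
```

Emit:
carry_out(motion="-0.25 -0.07 0 0.04; -0.5 -0.15 0 0.08; -0.75 -0.22 0 0.12; -1 -0.3 0 0.16; -1 -0.3 0 0.18; -1 -0.3 0 0.18; -1 -0.3 0 0.18; -1 -0.3 0 0.18")

```text
time: 3.3
tool_pos: [0.3866, 0.1811, 0.2196]
ee_rot: [3.141, -0.0, 1.659]
wrist_force: [0.7, -0.5, -0.3]
width: 0.094
finger_force: 0.0
```

Emit:
carry_out(motion="-0.25 0.05 0 0; -0.5 0.1 0 0; -0.75 0.15 0 0; -1 0.18 0 0; -1 0.18 0 0; -1 0.18 0 0; -1 0.18 0 0; -1 0.18 0 0")

```text
time: 4.1
tool_pos: [0.4265, 0.0342, 0.2195]
ee_rot: [3.141, -0.0, 1.658]
wrist_force: [-0.6, -0.1, 0.2]
width: 0.0938
finger_force: 0.0
```

Emit:
carry_out(motion="-0.25 0 0 0; -0.5 0 0 0; -0.77 0 0 0; -0.77 0 0 0; -0.77 0 0 0; -0.77 0 0 0; -0.77 0 0 0; -0.77 0 0 0")

```text
time: 4.9
tool_pos: [0.4365, -0.0812, 0.2196]
ee_rot: [3.141, -0.0, 1.657]
wrist_force: [-0.4, -0.2, 0.2]
width: 0.0934
finger_force: 0.0
```

```bash
python3 - <<'E'
from h import *
import pickle
s=snap('wrist'); save(s,'pics/w1.png'); pickle.dump(s,open('w1.pkl','wb'))
print({k:v for k,v in s.items() if k!='image'}, robot.get_obs()['tool_pos'])
E
```

```text
{'fx': 286.4308702968568, 'fy': 286.4308702968568, 'cx': 255.25495606109146, 'cy': 190.07785199991804, 'hand_eye': array([[-4.25029825e-04,  9.60859653e-01,  2.77035281e-01,
         7.95218499e-02],
       [ 9.99999613e-01,  1.94850194e-04,  8.58395979e-04,
        -7.05162516e-04],
       [ 7.70817684e-04,  2.77035538e-01, -9.60859363e-01,
        -1.65551781e-01],
       [ 0.00000000e+00,  0.00000000e+00,  0.00000000e+00,
         1.00000000e+00]]), 'P': array([[ 9.96289034e-01, -8.28244819e-02, -2.34150924e-02,
         4.28893466e-01],
       [ 8.60695669e-02,  9.57319807e-01,  2.75918134e-01,
        -2.03916775e-03],
       [-4.37044665e-04, -2.76909538e-01,  9.60895893e-01,
         3.85141924e-01],
       [ 0.00000000e+00,  0.00000000e+00,  0.00000000e+00,
         1.00000000e+00]])} [ 0.43651789 -0.08138722  0.21956979]
```

View pics/w1.png

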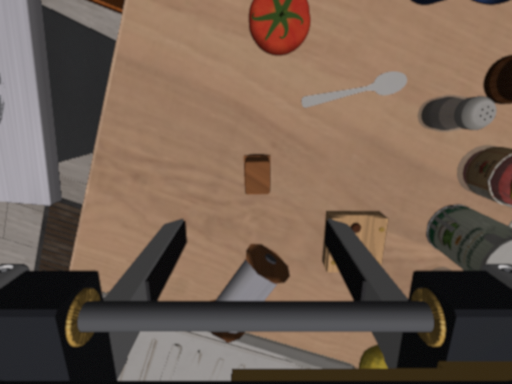

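The wrist view shows the scraper top at about (258,177), with the V-block at (356,240) and the roller at (253,285) half behind the fingers.

```bash
python3 - <<'E'
from h import *
import pickle
s=pickle.load(open('w1.pkl','rb'))
print(proj(s,[.4365,-.081,.06]),proj(s,[.4365,-.081,.2]))
for p in [(245,161),(270,161),(245,193),(270,193)]: print(onz(s,*p,.06).round(4))
im=cv2.cvtColor(s['image'],cv2.COLOR_RGB2HSV); 
m=cv2.inRange(im,(3,80,30),(16,255,255)); m[:140]=0;m[210:]=0;m[:,:225]=0;m[:,290:]=0
n,l,st,c=cv2.connectedComponentsWithStats(m); print(st[1:],c[1:])
b=im[150:200:2,258]; print(b.tolist()); print(im[177,236:280:2].tolist())
E
```

```text
(np.float64(256.04667027530814), np.float64(178.245071577489)) (np.float64(256.4918667452377), np.float64(225.83849253283367))
[ 0.4221 -0.0618  0.06  ]
[ 0.4507 -0.0593  0.06  ]
[ 0.425 -0.1    0.06 ]
[ 0.4545 -0.0975  0.06  ]
[[ 225  140   65   70 4550]] [[257.  174.5]]
[[13, 92, 149], [13, 92, 144], [12, 111, 83], [12, 160, 67], [12, 164, 45], [13, 165, 51], [12, 159, 96], [12, 156, 113], [12, 156, 113], [12, 155, 115], [12, 156, 116], [12, 156, 116], [12, 159, 117], [12, 156, 121], [12, 156, 121], [12, 154, 114], [12, 156, 106], [12, 159, 106], [12, 157, 109], [12, 155, 110], [12, 157, 112], [12, 157, 115], [12, 116, 134], [13, 95, 145], [13, 94, 147]]
[[13, 91, 157], [13, 90, 158], [13, 91, 157], [13, 93, 153], [13, 117, 124], [12, 154, 104], [12, 159, 104], [12, 158, 105], [12, 155, 110], [12, 157, 115], [12, 157, 120], [12, 156, 121], [12, 156, 121], [12, 153, 118], [12, 156, 116], [12, 156, 116], [12, 155, 115], [12, 108, 125], [13, 90, 156], [13, 91, 154], [13, 91, 154], [13, 91, 154]]
```

Emit:
carry_out(motion="0.01 0.01 0.2 0; 0.01 0.01 0.4 0; 0.01 0.01 0.6 0; 0.01 0.01 0.8 0; 0.01 0.01 0.95 0; 0.01 0.01 1 0; 0.01 0.01 1 0; 0.01 0.01 1 0")

```text
time: 5.75
tool_pos: [0.4388, -0.0808, 0.0707]
ee_rot: [3.14, 0.001, 1.655]
wrist_force: [-0.3, -0.2, 0.5]
width: 0.0941
finger_force: 0.0
```

Emit:
carry_out(motion="0 0 0.06 0; 0 0 0.12 0; 0 0 0.18 0; 0 0 0.19 0; 0 0 0.19 0; 0 0 0.19 0; 0 0 0.19 0; 0 0 0.19 0")

```text
time: 6.55
tool_pos: [0.4381, -0.0808, 0.0413]
ee_rot: [3.141, 0.0, 1.655]
wrist_force: [-0.7, -0.4, -0.5]
width: 0.0939
finger_force: 0.0
```

Emit:
carry_out(motion="0 0 0 0; 0 0 0 0; 0 0 0 0; 0 0 0 0; 0 0 0 0; 0 0 0 0; 0 0 0 0; 0 0 0 0", grip=-1)

```text
time: 7.35
tool_pos: [0.4379, -0.0807, 0.041]
ee_rot: [3.142, -0.0, 1.655]
wrist_force: [1.1, 0.8, -0.1]
width: 0.0334
finger_force: 0.0
```

Emit:
carry_out(motion="0 0 0 0; 0 0 0 0; 0 0 0 0; 0 0 -0.1 0; 0 0 -0.2 0; 0 0 -0.3 0; 0 0 -0.4 0; 0 0 -0.4 0")

```text
time: 8.15
tool_pos: [0.4392, -0.0811, 0.103]
ee_rot: [3.138, 0.002, 1.655]
wrist_force: [0.3, -0.6, -0.9]
width: 0.0299
finger_force: 29.9
```

```bash
python3 - <<'E'
from h import *
import pickle
s=pickle.load(open('w1.pkl','rb'))
im=cv2.cvtColor(s['image'],cv2.COLOR_RGB2BGR)
cv2.imwrite('pics/w1c.png',cv2.resize(im[195:285,305:405],None,fx=6,fy=6,interpolation=cv2.INTER_CUBIC))
E
```

```text
(no output)
```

View pics/w1c.png

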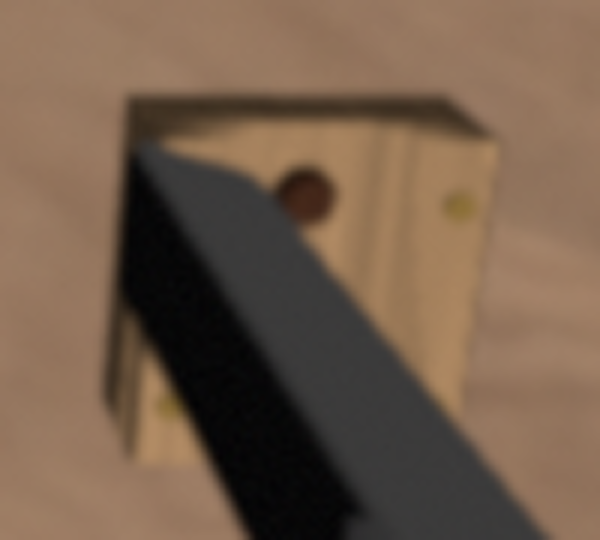

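The crop shows brass pegs at (460,205) and (172,405), a shell at (305,195), and rim corners at (497,138) and (132,465).

```bash
python3 - <<'E'
from h import *
import pickle
s=pickle.load(open('w1.pkl','rb')); t=pickle.load(open('top.pkl','rb'))
g=lambda u,v,z:onz(s,305+(u+.5)/6-.5,195+(v+.5)/6-.5,z)
f=lambda u,v,z:onz(t,225+(u+.5)/4-.5,150+(v+.5)/4-.5,z)
a,b=g(460,205,.033),g(172,405,.033);print('wrist pegs',a,b,(a+b)/2)
a,b=g(497,138,.033),g(132,465,.033);print('wrist corners',a,b,(a+b)/2)
print('shell',g(305,195,.025))
p=[f(*q,.033) for q in [(240,65),(330,65),(242,168),(332,168)]];print('top pegs',np.round(p,4),np.mean(p,0))
E
```

```text
wrist pegs [ 0.6091556 -0.1420682  0.033    ] [ 0.55353938 -0.19685066  0.033     ] [ 0.58134749 -0.16945943  0.033     ]
wrist corners [ 0.61393725 -0.12568732  0.033     ] [ 0.54680131 -0.21313713  0.033     ] [ 0.58036928 -0.16941223  0.033     ]
shell [ 0.5777757 -0.1458594  0.025    ]
top pegs [[ 0.6085 -0.1407  0.033 ]
 [ 0.6131 -0.1916  0.033 ]
 [ 0.549  -0.1461  0.033 ]
 [ 0.5534 -0.1962  0.033 ]] [ 0.58101644 -0.16865132  0.033     ]
```

Emit:
carry_out(motion="-0.04 0.18 0 0; -0.08 0.36 0 0; -0.12 0.54 0 0; -0.16 0.72 0 0; -0.2 0.9 0 0; -0.2 0.9 0 0; -0.2 0.9 0 0; -0.2 0.9 0 0")

```text
time: 8.95
tool_pos: [0.5737, -0.099, 0.1]
ee_rot: [-3.14, -0.001, 1.655]
wrist_force: [0.5, 0.8, -0.4]
width: 0.0298
finger_force: 29.9
```

```bash
python3 - <<'E'
from h import *
import pickle
t=pickle.load(open('top.pkl','rb')); s=pickle.load(open('side.pkl','rb'))
# jar top center (292,98) top; (334,182) side ; edge top view lower (292,136) base
def tri(a,b):
    c1,d1=ray(t,*a);c2,d2=ray(s,*b)
    k=np.linalg.lstsq(np.c_[d1,-d2],c2-c1,rcond=None)[0];return c1+d1*k[0],c2+d2*k[1]
print('jar',tri((292,102),(334,180)), 'front base',onz(t,291,135,0))
print('red',tri((331,104),(353,197)),'yellow',tri((252,94),(321,168)))
s=snap('top'); save(s,'pics/top2.png')
E
```

```text
jar (array([ 0.73439032, -0.14271527,  0.10231125]), array([ 0.73007472, -0.14105889,  0.10024767])) front base [ 0.69591416 -0.15221318  0.        ]
red (array([ 0.73921193, -0.22841998,  0.09829243]), array([ 0.73295036, -0.22597379,  0.09503827])) yellow (array([ 0.75066894, -0.05362947,  0.09091232]), array([ 0.74532586, -0.05161823,  0.08849579]))
```

Emit:
carry_out(motion="0 0.005 0.08 0; 0 0.005 0.16 0; 0 0.005 0.24 0; 0 0.005 0.255 0; 0 0.005 0.255 0; 0 0.005 0.255 0; 0 0.005 0.255 0; 0 0.005 0.255 0")

```text
time: 9.8
tool_pos: [0.5761, -0.0993, 0.0634]
ee_rot: [3.14, 0.0, 1.655]
wrist_force: [-0.6, 0.8, 0.7]
width: 0.0302
finger_force: 29.9
```

```bash
python3 - <<'E'
from h import *
import pickle
o=robot.get_obs();print(o['tool_pos'],o['ee_rot'],o['wrist_force'])
s=snap('side')
im=cv2.cvtColor(s['image'],cv2.COLOR_RGB2BGR)
cv2.imwrite('pics/s2.png',cv2.resize(im[130:260,210:350],None,fx=4,fy=4,interpolation=cv2.INTER_CUBIC))
E
```

```text
[ 0.57612996 -0.09926524  0.0634175 ] [3.14029018e+00 3.94106333e-04 1.65520875e+00] [-0.55625276  0.81880064  0.6712929 ]
```

View pics/s2.png

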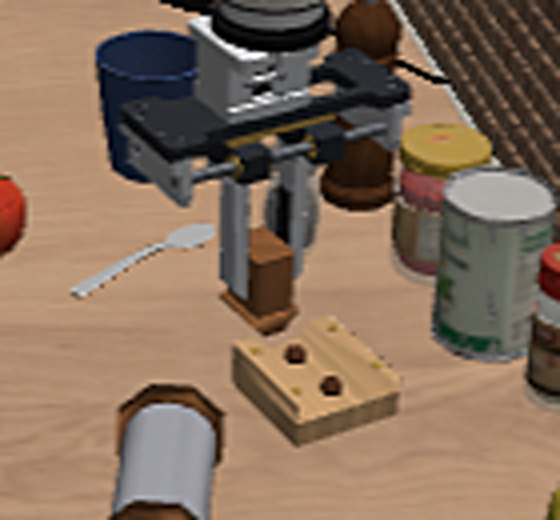

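The side view shows the scraper held just off the +y end of the groove, lined up with it and with both shells in the groove.

Emit:
carry_out(motion="-0.04 0 0.005 0; -0.08 0 0.005 0; -0.12 0 0.005 0; -0.16 0 0.005 0; -0.2 0 0.005 0; -0.24 0 0.005 0; -0.28 0 0.005 0; -0.32 0 0.005 0")

```text
time: 10.65
tool_pos: [0.5797, -0.1475, 0.062]
ee_rot: [3.142, -0.0, 1.655]
wrist_force: [0.0, -0.4, -0.2]
width: 0.03
finger_force: 29.9
```

Emit:
carry_out(motion="-0.05 0 0 0; -0.1 0 0 0; -0.15 0 0 0; -0.2 0 0 0; -0.25 0 0 0; -0.3 0 0 0; -0.35 0 0 0; -0.4 0 0 0")

```text
time: 11.45
tool_pos: [0.5848, -0.2074, 0.0619]
ee_rot: [3.142, -0.0, 1.655]
wrist_force: [0.6, -0.0, -0.6]
width: 0.0299
finger_force: 29.9
```

```bash
python3 - <<'E'
from h import *
o=robot.get_obs();print(o['tool_pos'],o['wrist_force'])
s=snap('side')
im=cv2.cvtColor(s['image'],cv2.COLOR_RGB2BGR)
cv2.imwrite('pics/s3.png',cv2.resize(im[160:280,220:360],None,fx=4,fy=4,interpolation=cv2.INTER_CUBIC))
E
```

```text
[ 0.58479236 -0.20742228  0.06193832] [ 0.59485262 -0.02552068 -0.61394622]
```

View pics/s3.png

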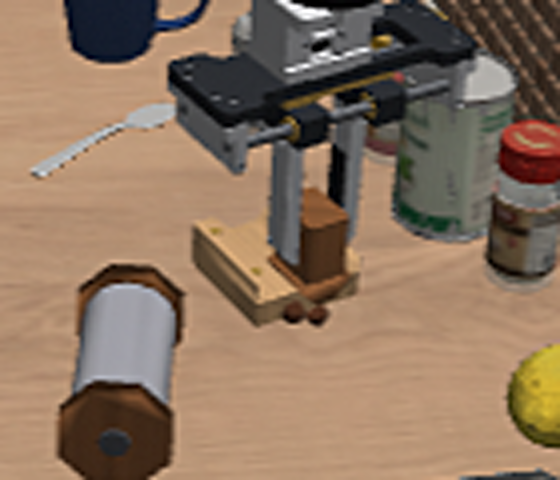

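Both shells lie on the worktop just off the −y end, at about (293,313) and (317,315). The groove is clear.

Emit:
carry_out(motion="0 0 -0.13 0; 0 0 -0.27 0; 0 0 -0.4 0; 0.2 -0.2 -0.4 0; 0.4 -0.4 -0.4 0; 0.6 -0.6 -0.4 0; 0.75 -0.75 -0.4 0; 0.89 -0.91 -0.4 0")

```text
time: 12.3
tool_pos: [0.4363, -0.0842, 0.1221]
ee_rot: [3.141, -0.0, 1.656]
wrist_force: [0.2, -0.9, -0.7]
width: 0.0298
finger_force: 29.9
```

Emit:
carry_out(motion="0 0 0 0; 0 0 0.12 0; 0 0 0.24 0; 0 0 0.36 0; 0 0 0.48 0; 0 0 0.51 0; 0 0 0.51 0; 0 0 0.51 0")

```text
time: 13.1
tool_pos: [0.4384, -0.0857, 0.0464]
ee_rot: [3.14, 0.001, 1.655]
wrist_force: [0.3, 0.0, -1.5]
width: 0.0299
finger_force: 29.9
```

Emit:
carry_out(motion="0 0 0.01 0; 0 0 0.02 0; 0 0 0.03 0; 0 0 0.035 0; 0 0 0.035 0; 0 0 0.035 0; 0 0 0.035 0; 0 0 0.035 0")

```text
time: 13.9
tool_pos: [0.4378, -0.0853, 0.041]
ee_rot: [3.141, 0.0, 1.655]
wrist_force: [-1.8, 0.9, 5.8]
width: 0.0297
finger_force: 29.9
```

Emit:
carry_out(motion="0 0 0 0; 0 0 0 0; 0 0 0 0; 0 0 0 0; 0 0 0 0; 0 0 0 0; 0 0 0 0; 0 0 0 0", grip=1)

```text
time: 14.7
tool_pos: [0.4375, -0.0852, 0.0402]
ee_rot: [3.142, -0.0, 1.655]
wrist_force: [0.1, 0.9, 0.3]
width: 0.0906
finger_force: 0.0
```

Emit:
carry_out(motion="0 0 0 0; 0 0 -0.2 0; 0 0 -0.4 0; 0 0 -0.6 0; 0 0 -0.8 0; 0 0 -1 0; 0 0 -1 0; 0 0 -1 0")

```text
time: 15.5
tool_pos: [0.4377, -0.0853, 0.1904]
ee_rot: [3.141, 0.0, 1.655]
wrist_force: [-0.4, 0.4, -0.3]
width: 0.094
finger_force: 0.0
```

```bash
python3 - <<'E'
from h import *
s=snap('top')
import pickle; pickle.dump(s,open('top3.pkl','wb'))
im=cv2.cvtColor(s['image'],cv2.COLOR_RGB2BGR)
cv2.imwrite('pics/t3.png',cv2.resize(im[150:290,225:375],None,fx=4,fy=4,interpolation=cv2.INTER_CUBIC))
E
```

```text
(no output)
```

View pics/t3.png

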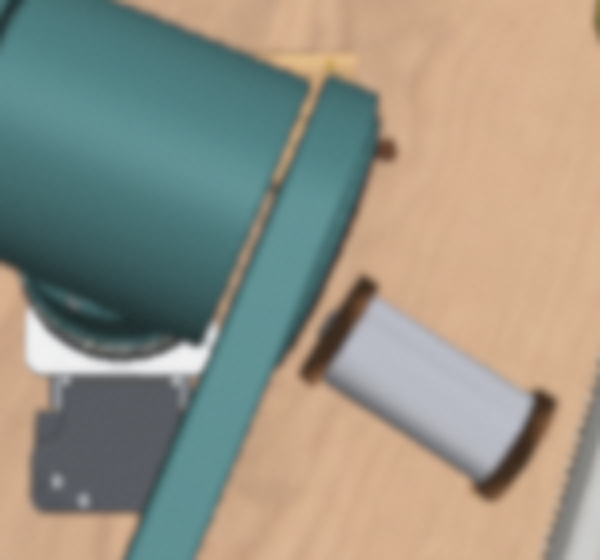

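The top view shows the roller unmoved, with its barrel from (350,335) to (508,440), and a shell at (388,150) off the block's end.

Emit:
carry_out(motion="-0.2 -0.02 -0.05 0.04; -0.4 -0.04 -0.1 0.08; -0.6 -0.06 -0.15 0.12; -0.8 -0.08 -0.2 0.16; -1 -0.1 -0.2 0.1875; -1 -0.1 -0.2 0.1875; -1 -0.1 -0.2 0.1875; -1 -0.1 -0.2 0.1875")

```text
time: 16.35
tool_pos: [0.4348, -0.2348, 0.2188]
ee_rot: [-3.139, -0.001, 1.068]
wrist_force: [-0.4, 0.1, 0.8]
width: 0.0937
finger_force: 0.0
```

Emit:
carry_out(motion="-0.05 0.04 0 0; -0.11 0.074 0 0; -0.11 0.074 0 0; -0.11 0.074 0 0; -0.11 0.074 0 0; -0.11 0.074 0 0; -0.11 0.074 0 0; -0.11 0.074 0 0")

```text
time: 17.15
tool_pos: [0.4369, -0.2556, 0.2203]
ee_rot: [3.141, -0.0, 1.066]
wrist_force: [-0.5, -0.2, 0.3]
width: 0.0942
finger_force: 0.0
```

```bash
python3 - <<'E'
from h import *
import pickle
s=snap('wrist'); pickle.dump(s,open('w4.pkl','wb'))
im=cv2.cvtColor(s['image'],cv2.COLOR_RGB2BGR)
cv2.imwrite('pics/w4.png',cv2.resize(im[100:300,155:355],None,fx=3,fy=3,interpolation=cv2.INTER_CUBIC))
for p in ([.437,-.256,.032],[.437,-.256,.06]): print(proj(s,p))
E
```

```text
(np.float64(255.50294778863147), np.float64(172.95273210817757))
(np.float64(255.51426625019505), np.float64(178.2143122685055))
```

View pics/w4.png

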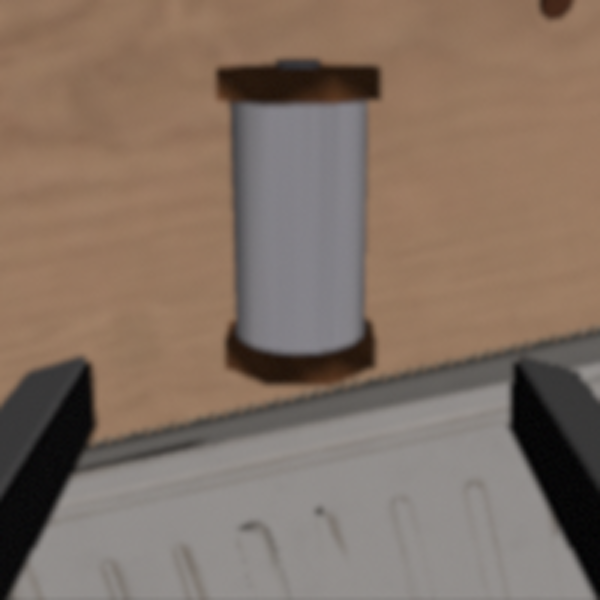

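The wrist crop shows the barrel upright at columns 234 to 367, with crest ends at (300,100) and (300,354), aligned with the tool.

```bash
python3 - <<'E'
from h import *
import pickle
s=pickle.load(open('w4.pkl','rb'))
g=lambda u,v,z:onz(s,155+(u+.5)/3-.5,100+(v+.5)/3-.5,z)
a,b=g(300.5,100,.06),g(300,354,.06);print(a,b,np.linalg.norm(a-b),(a+b)/2)
for r in(110,330):
  l,q=g(234+2*(r>200),r,.032),g(367-3*(r>200),r,.032);print(l,q,(l+q)/2)
E
```

```text
[ 0.46150533 -0.21005728  0.06      ] [ 0.41220443 -0.29875656  0.06      ] 0.10147975941406845 [ 0.43685488 -0.25440692  0.06      ]
[ 0.43471661 -0.2025274   0.032     ] [ 0.48204188 -0.22868066  0.032     ] [ 0.45837925 -0.21560403  0.032     ]
[ 0.3877267  -0.28506473  0.032     ] [ 0.43670871 -0.3121274   0.032     ] [ 0.41221771 -0.29859606  0.032     ]
```

Emit:
carry_out(motion="0.007 0 0.2 0; 0.007 0 0.4 0; 0.007 0 0.6 0; 0.007 0 0.8 0; 0.007 0 0.95 0; 0.007 0 1 0; 0.007 0 1 0; 0.007 0 1 0")

```text
time: 18.0
tool_pos: [0.4382, -0.2554, 0.0715]
ee_rot: [3.139, 0.0, 1.066]
wrist_force: [-0.8, 0.3, -0.8]
width: 0.0938
finger_force: 0.0
```

Emit:
carry_out(motion="0 0 0.07 0; 0 0 0.14 0; 0 0 0.21 0; 0 0 0.245 0; 0 0 0.245 0; 0 0 0.245 0; 0 0 0.245 0; 0 0 0.245 0")

```text
time: 18.8
tool_pos: [0.4378, -0.2551, 0.034]
ee_rot: [3.14, 0.0, 1.066]
wrist_force: [-1.1, -0.2, 0.9]
width: 0.0943
finger_force: 0.0
```

Emit:
carry_out(motion="0 0 0 0; 0 0 0 0; 0 0 0 0; 0 0 0 0; 0 0 0 0; 0 0 0 0; 0 0 0 0; 0 0 0 0", grip=-1)

```text
time: 19.6
tool_pos: [0.4368, -0.2545, 0.0334]
ee_rot: [-3.14, -0.0, 1.066]
wrist_force: [-3.9, 1.8, 3.9]
width: 0.0555
finger_force: 30.0
```

Emit:
carry_out(motion="0 0 -0.08 0; 0 0 -0.16 0; 0 0 -0.24 0; 0 0 -0.32 0; 0 0 -0.4 0; 0 0 -0.48 0; 0 0 -0.53 0; 0 0 -0.53 0")

```text
time: 20.4
tool_pos: [0.4383, -0.2555, 0.1147]
ee_rot: [3.138, 0.0, 1.066]
wrist_force: [-0.5, 0.1, -3.8]
width: 0.0553
finger_force: 30.0
```

Emit:
carry_out(motion="0.16 0.09 0 -0.03; 0.32 0.18 0 -0.06; 0.48 0.28 0 -0.09; 0.64 0.37 0 -0.12; 0.8 0.47 0 -0.15; 0.963 0.564 0 -0.1875; 0.963 0.564 0 -0.1875; 0.963 0.564 0 -0.1875")

```text
time: 21.2
tool_pos: [0.5809, -0.1689, 0.1117]
ee_rot: [-3.139, -0.001, 1.655]
wrist_force: [0.6, -0.3, -4.7]
width: 0.0556
finger_force: 30.0
```

```bash
python3 - <<'E'
from h import *
import pickle
o=robot.get_obs();print(o['tool_pos'],o['ee_rot'],o['wrist_force'],o['width'])
s=snap('wrist'); save(s,'pics/w5.png'); pickle.dump(s,open('w5.pkl','wb'))
E
```

```text
[ 0.58094722 -0.16885626  0.11169522] [-3.13908707e+00 -6.70018784e-04  1.65538057e+00] [ 0.55155706 -0.30520169 -4.74513353] 0.05558625195232505
```

View pics/w5.png

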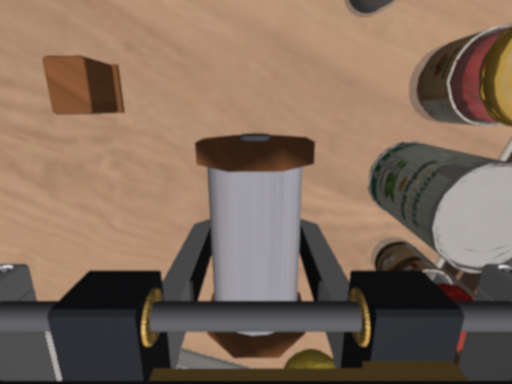

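The wrist view shows the roller held straight, with barrel crest ends at (255,168) and (255,333). The scraper is standing clear at (85,85).

```bash
python3 - <<'E'
from h import *
import pickle
s=pickle.load(open('w5.pkl','rb'))
a,b=onz(s,255,168,.138),onz(s,255,333,.138);print(a,b,np.linalg.norm(a-b),(a+b)/2)
E
```

```text
[ 0.5757817  -0.11839161  0.138     ] [ 0.58409952 -0.21728199  0.138     ] 0.09923958506792456 [ 0.57994061 -0.1678368   0.138     ]
```

Emit:
carry_out(motion="0 0 0.08 0; 0 0 0.16 0; 0 0 0.24 0; 0 0 0.3 0; 0 0 0.34 0; 0 0 0.36 0; 0 0 0.36 0; 0 0 0.36 0")

```text
time: 22.05
tool_pos: [0.5817, -0.1694, 0.0595]
ee_rot: [3.141, 0.0, 1.655]
wrist_force: [-0.3, -0.3, -3.4]
width: 0.0555
finger_force: 30.0
```

Emit:
carry_out(motion="0 0 0.005 0; 0 0 0.01 0; 0 0 0.015 0; 0 0 0.02 0; 0 0 0.025 0; 0 0 0.025 0; 0 0 0.025 0; 0 0 0.025 0")

```text
time: 22.85
tool_pos: [0.5814, -0.1693, 0.0552]
ee_rot: [3.141, -0.0, 1.655]
wrist_force: [-0.2, 0.2, -4.9]
width: 0.0556
finger_force: 30.0
```

Emit:
carry_out(motion="0 0 0.005 0; 0 0 0.01 0; 0 0 0.015 0; 0 0 0.02 0; 0 0 0.025 0; 0 0 0.025 0; 0 0 0.025 0; 0 0 0.025 0")

```text
time: 23.65
tool_pos: [0.5818, -0.1693, 0.052]
ee_rot: [3.14, 0.0, 1.655]
wrist_force: [0.9, 0.3, -0.5]
width: 0.0556
finger_force: 30.0
```

Emit:
carry_out(motion="0 0 0.003 0; 0 0 0.006 0; 0 0 0.008 0; 0 0 0.01 0; 0 0 0.01 0; 0 0 0.01 0; 0 0 0.01 0; 0 0 0.01 0")

```text
time: 24.45
tool_pos: [0.5819, -0.1694, 0.0518]
ee_rot: [3.14, 0.001, 1.655]
wrist_force: [-1.3, 1.6, 6.2]
width: 0.0552
finger_force: 30.0
```

Emit:
carry_out(motion="0 0 0.003 0; 0 0 0.006 0; 0 0 0.009 0; 0 0 0.012 0; 0 0 0.015 0; 0 0 0.015 0; 0 0 0.015 0; 0 0 0.015 0")

```text
time: 25.25
tool_pos: [0.5819, -0.1693, 0.0517]
ee_rot: [3.139, 0.001, 1.655]
wrist_force: [-4.8, 3.3, 13.6]
width: 0.0552
finger_force: 30.0
```

Emit:
carry_out(motion="0 -0.003 0.002 0; 0.003 -0.006 0.004 0; 0.003 -0.006 0.006 0; 0.003 -0.006 0.008 0; 0.003 -0.006 0.01 0; 0.003 -0.006 0.01 0; 0.003 -0.006 0.01 0; 0.003 -0.006 0.01 0")

```text
time: 26.05
tool_pos: [0.5819, -0.1693, 0.0516]
ee_rot: [3.137, 0.002, 1.655]
wrist_force: [-5.1, 3.8, 16.8]
width: 0.0557
finger_force: 30.0
```

Emit:
carry_out(motion="0 -0.004 0.003 0; 0.004 -0.008 0.006 0; 0.004 -0.008 0.008 0; 0.004 -0.008 0.008 0; 0.004 -0.008 0.008 0; 0.004 -0.008 0.008 0; 0.004 -0.008 0.008 0; 0.004 -0.008 0.008 0")

```text
time: 26.85
tool_pos: [0.5819, -0.1693, 0.0516]
ee_rot: [3.134, 0.003, 1.655]
wrist_force: [-3.9, 3.4, 19.5]
width: 0.0555
finger_force: 30.0
```

```bash
python3 - <<'E'
from h import *
o=robot.get_obs();print(o['tool_pos'],o['wrist_force'],o['wrist_torque'],o['width'],o['finger_force'])
s=snap('side')
im=cv2.cvtColor(s['image'],cv2.COLOR_RGB2BGR)
cv2.imwrite('pics/s6.png',cv2.resize(im[150:280,200:360],None,fx=4.5,fy=4.5,interpolation=cv2.INTER_CUBIC))
E
```

```text
[ 0.58188704 -0.16930423  0.05162802] [-3.89587481  3.41725537 19.47203673] [ 0.45888454  0.88955522 -0.2805255 ] 0.05549791700872169 29.98877316713333
```

View pics/s6.png

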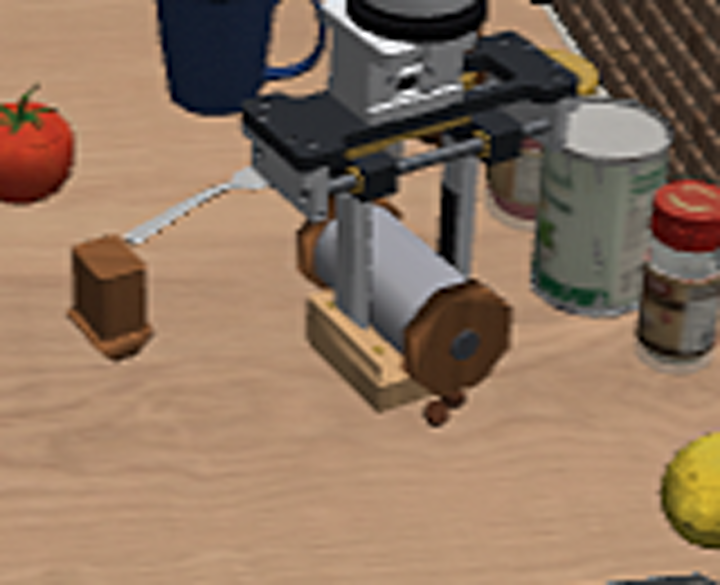

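The side view shows the roller in the groove, with its caps clear of the block's ends. The shells are on the worktop at about (445,405) and the scraper is standing clear. The reading is steady at 19.5 N, so I'm handing in.

```bash
python3 -c "
from h import *
print(robot.get_obs()['wrist_force'], robot.close_job())"
```

```text
the job is handed in; nothing more can be done
[-4.71990743  2.39540388 19.45759491] None
```

I handed the job in at about 27 s: both nutshell bits are out of the groove, the scraper is standing on the worktop clear of the V-block, and the roller is held in the groove, pressed down with about 20 N; I saw no other item moved.

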